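# Turn the packing carousel to its square bin and hold it

## Task

Turn the packing-supplies carousel gently, without flinging it, until its square bin stands squarely above the ledge that sticks out of the carousel's foot, and hold it still there. Finish while holding: the gripper's fingers must still have a firm hold of the carousel at the end, so that the deck cannot turn while a packer takes something out. Leave the other things on the table where they are.

Things in the scene. Friction and masses are not known exactly. Their poses are not given: they have to be found in the camera images.
- foot: round dark steel foot of the carousel, 210 mm across, fixed to the table. A flat ledge 50 mm wide with an upturned lip 22 mm high sticks out of it on one side only, reaching 195 mm from the middle: that is the carousel's front. Origin: on the turning axis, on the table top; the ledge points along its -x axis, z is up
- carousel: the part that turns on the foot, endlessly either way about its vertical z axis: a deck with four open grey containers fixed on it at 90 degrees. 1 kg or so; bearing friction only 0.03 N m: it turns easily, coasts on if flung, stays put when let go at rest. Origin: on the turning axis at the deck's underside, 24 mm above the table; its -x axis points to the middle of the square bin
- deck (a point): middle of the deck's top, on the turning axis, 36 mm above the table. Plywood deck, 260 mm across, 12 mm thick. On it, middles 85 mm from the axis, stand the square bin and three round cups (74, 60 and 68 mm across, tops 96, 121 and 106 mm above the table). A steel column 32 mm thick rises in the middle to the handle
- bin (a point): middle of the open top of the square bin, the only square container: 66 x 66 mm, 85 mm high, this point 121 mm above the table and 85 mm from the turning axis
- handle (a point): middle of the top face of the wooden bar handle, on the turning axis, 179 mm above the table. The bar is 80 mm long (one end points to the square bin, the other to the round cup opposite), 16 mm wide and 45 mm high (134 to 179 mm above the table). It is rigidly fixed to the carousel; the space around and above it is free
- tape_roll: bystander: loose clear roll of packing tape lying flat near the carousel, 100 mm across, 48 mm high; origin centre of underside
- small_carton: bystander: loose closed carton 140 x 100 x 60 mm near the carousel; origin centre of underside
- dispenser: bystander: loose desk tape dispenser about 155 x 50 mm, 86 mm high, left side of the table; origin centre of underside
- clip_jar: bystander: loose clear jar with steel lid, 64 mm across, 90 mm high, left side; origin centre of underside
- label_stack: bystander: stack of paper labels 110 x 160 x 25 mm, right side; origin centre of underside
- marker: bystander: loose black marker 130 mm long, 16 mm thick, lying at the left; origin on its underside at mid length
- wrap_core: bystander: upright cardboard core 80 mm across, 100 mm high, right side; origin centre of underside

How it is judged (in metres and radians):
At the end, for the whole second after the job is handed in: The square bin's middle lies above the ledge, within 8 mm sideways (about 5 degrees) of the ledge's centre line, the carousel is still (under 0.05 rad/s), and the fingers bear on it with more than 3 N, all through the last second (x of bin in the frame of foot below -0.06 m and y of bin in the frame of foot between -0.008 and 0.008 m and angular speed of carousel below 0.05 rad/s and contact force between the fingers and carousel above 3 N); the arm keeps its last pose, push and grip.
It fails at once if the carousel is flung round (faster than 4 rad/s) (angular speed of carousel above 4 rad/s).
It fails at once if a bystander is shifted by more than 30 mm (distance of any of tape_roll, small_carton, dispenser, clip_jar, label_stack, marker, wrap_core from where it was at the start of the episode above 0.03 m).
It also fails if it takes over 58 s, if anything falls off the work surface, if the arm or the gripper's body presses on something with over 40 N, if the wrist force passes 120 N, or if a joint passes its speed limit or range.

## Robot

A 6-joint arm with a two-finger parallel gripper is mounted at the origin on the work surface. World frame = base frame: x ahead of the robot, y to its left, z up, the work surface at z = 0. Lengths are in m, angles in degrees, forces in N, time in s.
With the tool pointing down it reaches from about 0.375 to 0.9 m from the base axis. Payload 3.1 kg.
Tool frame: the origin (TCP) lies midway between the tips of the shut fingers; the grasp point (between the pads) lies 19 mm behind it; z points along the fingers, y is the direction in which the jaws open and shut (so a half turn about z gives the same grasp; the last joint's range is limited). The gripper opens to 87 mm and grips with 3 to 60 N. Pads are 19 mm wide; open, the fingers measure 117 mm over their backs; the gripper's body (75 mm by 190 mm) begins 51 mm behind the grasp point.
Start: joints at [-73.768, 30.224, 82.088, -0, 67.689, -10.227], TCP at [0.278, -0.559, 0.197] pointing down, gripper open.
Joint ranges: [-176.69, 176.69], [-43.24, 126.21], [12.49, 139.97], [-82, 262], [0, 151.66], [-163.58, 163.58]. Speed limits (degrees/s): [159.86, 159.86, 180, 180, 180, 180].

## Interface

Orientations are given as a 3x3 rotation matrix whose columns are the frame's x, y, z axes.
In Python, from rig import bot gives the robot as it stands.
- The arm moves only by the tool carry_out, never from a script. Its arguments are lists of equal length, an entry for each row: "grip": the gripper's target within -1 to 1 (fully open at 1, half-way at 0, shut at -1); "slide": the shift along the tool's x, y, z in mm, a list of three; "twist": the turn, a rotation vector about the tool's x, y, z in rad, a list of three. In form: {"grip": [grip, ...], "slide": [[dx, dy, dz], ...], "twist": [[wx, wy, wz], ...]}. A call has 1 to 12 rows; each row shifts and turns the pose as measured when the row begins, along the tool's axes as they then stand; what a row does not reach is not made up. A row lasts 1/10 s, in which the tool goes at most 50 mm and 8.59 degrees, less where a joint would pass 70% of its speed; a pose out of reach is approached as far as the arm can. A call is refused whole if a number of a shift passes 50 or a number of a turn 0.15, either way. A call with a gripper value outside its range is refused whole. The fingers move at their own pace and stop on an object; the grip force is fixed at half the most. Time passes only in rows, so rows that do not move let the fingers close. It gives the time, the measured TCP pose, the force and the opening at its end, in the units of the state.
- bot.read_state(): the state, without advancing time (a new reading comes with each control period).
- bot.capture(name): name is "scene" or "side" or "wrist"; returns a dict with "color" (480x640x3 uint8, red, green, blue), "depth" (480x640 float32, m along the optical axis (not along the pixel's ray), 0 where there is no reading), "fx", "fy", "cx", "cy" (pixels), "position" and "rotation" of the camera in the world; the wrist camera has in their place "T_tool_cam" (4x4, takes a point from camera to tool coordinates, whose origin is the TCP and whose axes are the flange's). Camera axes: x right, y up, looking along -z (the intrinsics and any distortion apply to the point x, -y, -z); pixel columns grow to the right and rows downward; lengths in m; the calibration is good to about 2 mm. The wrist camera is an equidistant fisheye: a pixel r from the principal point sees the ray r / f radians off the axis. A picture is of the moment at which its call begins: read the wrist's pose just before it.
- bot.hand_in(): hands the job in, once; it reports no verdict.
The state is a dict: "time_s": time; "joint_positions": joint angles; "qvel": joint speeds; "tau": joint torques, N m; "position": TCP position; "tcp_rot": TCP orientation; "force": force on the tool from outside, world axes, zero at the start; "moment": the same for the moment, N m; "opening": opening from 0.0 (shut) to 1.0 (fully open).
Only numpy, scipy, OpenCV 4.12 (cv2) and the standard library are available. Lean on these libraries where they do the work, as an engineer would, in place of code of your own. Each camera call takes 0.05 s, during which the arm holds its last target.

## Working session

There is one attempt and no reset: what is moved stays moved. The work goes in short steps, Python scripts to look and compute and a tool call to move; the robot and the scene stay as the last step left them, time stands still between calls to the robot, and variables do not carry over. Pictures are saved under pics/ and viewed, and the job is handed in when it is done.

Besides the shell and the picture viewer there is one more tool, called after "Emit:" as name(argument=value, ...) on one line, values as JSON. carry_out: Moves the arm, as the interface text tells. Its arguments: {"type":"object","properties":{"grip":{"type":"array"},"slide":{"type":"array"},"twist":{"type":"array"}},"required":["grip","slide","twist"]}

```bash
mkdir -p pics; ls; python3 - <<'E'
from rig import bot
import cv2,numpy as np,pickle
s=bot.read_state();print(s['time_s'],s['position'],s['tcp_rot'],s['opening'])
d={}
for n in("scene","side"):
    c=bot.capture(n);d[n]=c;cv2.imwrite(f'pics/{n}0.png',c['color'][:,:,::-1])
    print(n,c['fx'],c['fy'],c['cx'],c['cy'],c['position'],c['rotation'])
pickle.dump(d,open('d0.pkl','wb'))
E
```

```text
pics
0.0 [ 0.27827925 -0.55874435  0.19616429] [[ 8.95232783e-01  4.45598281e-01 -6.61163535e-04]
 [ 4.45598644e-01 -8.95230421e-01  2.08367096e-03]
 [ 3.36586487e-04 -2.15998412e-03 -9.99997611e-01]] 0.9976345070741718
scene 457.45924024676526 457.45924024676526 316.47185420331704 239.6967780892816 [0.9457218  0.83081867 0.96358676] [[-0.89034691 -0.29974263  0.34269043]
 [ 0.45522979 -0.5975851   0.66004385]
 [ 0.00694342  0.7436709   0.66850982]]
side 434.983773793424 434.983773793424 324.8269183454294 232.14854443296946 [0.36992234 1.1620332  0.79394106] [[-0.99323449  0.04608522 -0.10658986]
 [-0.11533198 -0.49862908  0.85910859]
 [-0.01355659  0.8655895   0.5005707 ]]
```

View pics/scene0.png

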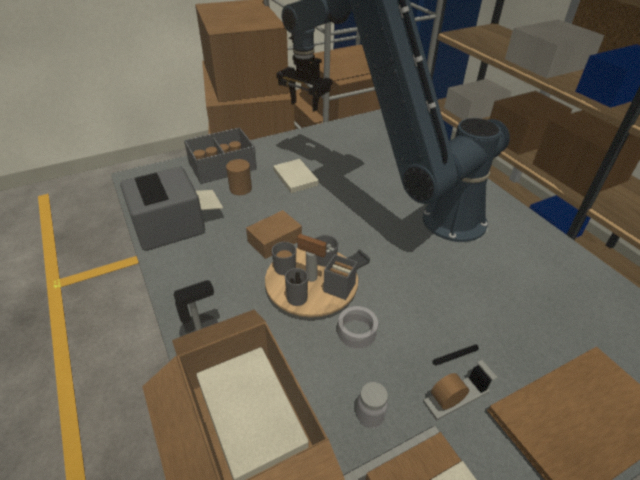

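View pics/side0.png

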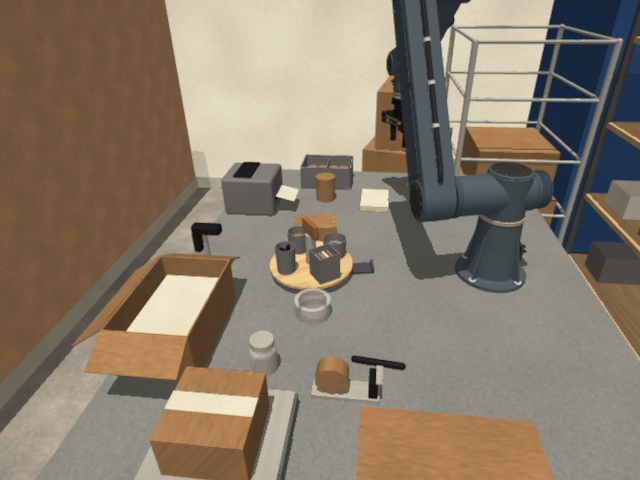

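The scene view shows the deck at about (311,281), the bin at (341,276), the handle at (311,243) and the ledge at (357,260). The side view shows the ledge at (363,267) and the bin at (324,262). I'll zoom in.

```bash
python3 - <<'E'
import cv2,pickle
d=pickle.load(open('d0.pkl','rb'))
a=d['scene']['color'][220:330,240:400,::-1];b=d['side']['color'][200:310,250:410,::-1]
cv2.imwrite('pics/z0.png',cv2.resize(a,None,fx=5,fy=5,interpolation=2));cv2.imwrite('pics/z1.png',cv2.resize(b,None,fx=5,fy=5,interpolation=2))
E
```

```text
(no output)
```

View pics/z0.png

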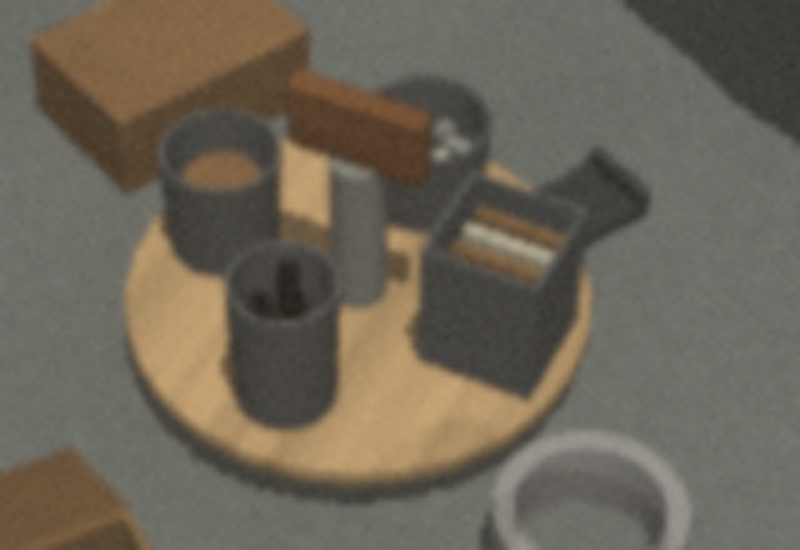

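View pics/z1.png

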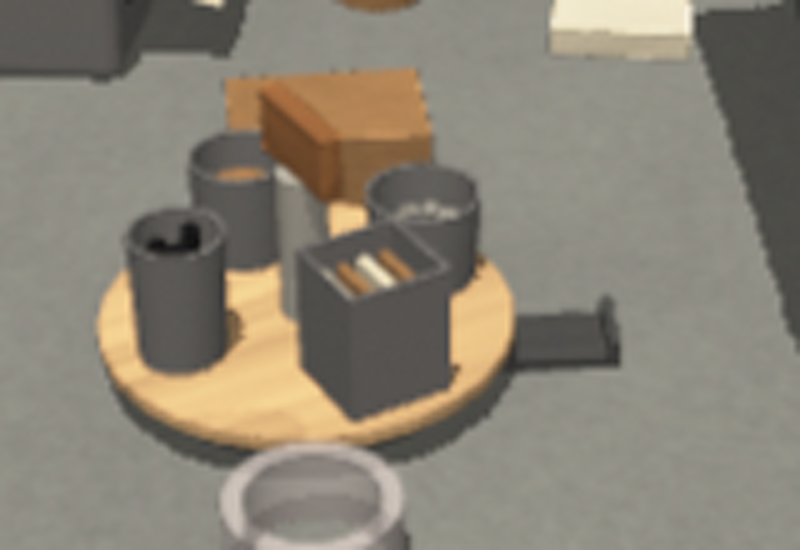

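```bash
cat > h.py <<'E'
import numpy as np,cv2
def ray(c,u,v):
    d=np.array([(u-c['cx'])/c['fx'],-(v-c['cy'])/c['fy'],-1.]);return c['rotation']@d
def plane(c,u,v,z):
    r=ray(c,u,v);p=np.array(c['position']);return p+r*(z-p[2])/r[2]
def circ(P):
    A=np.c_[2*P[:,:2],np.ones(len(P))];s=np.linalg.lstsq(A,(P[:,:2]**2).sum(1),rcond=None)[0]
    return s[:2],np.sqrt(s[2]+s[0]**2+s[1]**2)
E
python3 - <<'E'
from h import *
import pickle
d=pickle.load(open('d0.pkl','rb'))
offs={'scene':(240,220),'side':(250,200)}
pts={'scene':{'binC':[(480,177),(587,210),(541,282),(425,240)],'handle':[(290,70),(432,120)],'lip':[(597,150),(648,195)],'deck':[(126,290),(160,390),(240,450),(340,482),(450,470),(550,400),(590,320)]},
'side':{'binC':[(388,222),(450,268),(355,303),(300,252)],'handle':[(262,85),(340,145)],'lip':[(606,298),(618,332)],'deck':[(98,320),(130,385),(200,425),(300,446),(400,430),(480,390),(515,330)]}}
for n in pts:
    c=d[n];o=offs[n];f=lambda q,z:plane(c,o[0]+(q[0]+.5)/5-.5,o[1]+(q[1]+.5)/5-.5,z)
    D=np.array([f(q,.036) for q in pts[n]['deck']]);cc,r=circ(D);print(n,'deck',cc,r)
    B=np.array([f(q,.121) for q in pts[n]['binC']]);b=B.mean(0)[:2]
    print(' bin',b,'sides',np.linalg.norm(B-np.roll(B,1,0),axis=1),'r',np.linalg.norm(b-cc),'ang',np.degrees(np.arctan2(*(b-cc)[::-1])))
    H=np.array([f(q,.179) for q in pts[n]['handle']]);h=H.mean(0)[:2];v=H[1]-H[0];print(' handle',h,np.linalg.norm(v),np.degrees(np.arctan2(v[1],v[0])))
    for z in(.022,.03):
        L=np.array([f(q,z) for q in pts[n]['lip']]);l=L.mean(0)[:2];print(' lip',z,L[:,:2],np.linalg.norm(l-cc),np.degrees(np.arctan2(*(l-cc)[::-1])))
E
```

```text
scene deck [0.55647158 0.05357678] 0.12766688614085475
 bin [0.50090096 0.11497415] sides [0.0557732  0.0604729  0.05847149 0.06537978] r 0.08281141875948636 ang 132.1481741830135
 handle [0.55263373 0.04662377] 0.08261170610114472 125.52273840800076
 lip 0.022 [[ 0.36893685 -0.00176771]
 [ 0.3620783   0.04502234]] 0.19361823397456257 -170.50202809351234
 lip 0.03 [[0.37383739 0.00530619]
 [0.36703711 0.0516987 ]] 0.1877165319219658 -172.32374167897927
side deck [0.55033602 0.05375385] 0.12906528198981088
 bin [0.50193567 0.11862728] sides [0.06016423 0.06173034 0.06409576 0.06254236] r 0.08093921280954008 ang 126.725648603178
 handle [0.55202945 0.05416138] 0.08864307886719223 129.49515163399576
 lip 0.022 [[ 0.36818592 -0.00495725]
 [ 0.35982185  0.03263143]] 0.1905597369330626 -167.9086381721723
 lip 0.03 [[0.36820392 0.00713683]
 [0.35992653 0.04433596]] 0.18836610321229674 -171.44612260732433
```

Both views agree that the axis is near (0.553, 0.053), the bin near 129° and the ledge near 190°, so the deck needs about +61°. Next I'll move up over the carousel for a closer wrist look.

Emit:
carry_out(grip=[1, 1, 1, 1, 1, 1, 1, 1, 1, 1, 1, 1], slide=[[20, -16, -30], [36, -29, -10], [36, -29, -10], [36, -29, -10], [36, -29, -10], [36, -29, -10], [36, -29, -10], [36, -29, -10], [36, -29, -10], [36, -29, 0], [36, -29, 0], [36, -29, 0]], twist=[[0, 0, 0], [0, 0, 0], [0, 0, 0], [0, 0, 0], [0, 0, 0], [0, 0, 0], [0, 0, 0], [0, 0, 0], [0, 0, 0], [0, 0, 0], [0, 0, 0], [0, 0, 0]])

```text
time_s: 1.3
position: [0.5073, -0.0612, 0.3076]
tcp_rot: [[0.901, 0.433, -0.002], [0.433, -0.901, 0.008], [0.002, -0.008, -1.0]]
force: [0.1, 0.2, 0.2]
opening: 0.999
```

Emit:
carry_out(grip=[1, 1, 1, 1, 1, 1, 1, 1, 1, 1, 1, 1], slide=[[0, 0, 0], [0, 0, 0], [0, 0, 0], [0, 0, 0], [0, 0, 0], [0, 0, 0], [0, 0, 0], [0, 0, 0], [0, 0, 0], [0, 0, 0], [0, 0, 0], [0, 0, 0]], twist=[[0, 0, -0.15], [0, 0, -0.15], [0, 0, -0.15], [0, 0, -0.15], [0, 0, -0.15], [0, 0, -0.15], [0, 0, -0.15], [0, 0, -0.15], [0, 0, -0.15], [0, 0, -0.15], [0, 0, -0.15], [0, 0, -0.15]])

```text
time_s: 2.5
position: [0.5045, -0.0502, 0.3021]
tcp_rot: [[-0.632, 0.775, -0.014], [0.775, 0.632, 0.014], [0.019, -0.002, -1.0]]
force: [-0.5, 0.5, -0.6]
opening: 1.005
```

```bash
python3 - <<'E'
from rig import bot
import cv2,pickle
s=bot.read_state();print(s['time_s'],s['position'],s['tcp_rot'],s['joint_positions'],s['force'])
c=bot.capture('wrist');pickle.dump((s,c),open('w1.pkl','wb'));cv2.imwrite('pics/w1.png',c['color'][:,:,::-1])
print({k:c[k] for k in c if k not in('color','depth')})
E
```

```text
2.5 [ 0.50451551 -0.05023147  0.3020827 ] [[-0.63153442  0.77522945 -0.01354917]
 [ 0.77510473  0.63167757  0.01400367]
 [ 0.01941476 -0.00165823 -0.99981014]] [-18.67442692  14.77130337  89.94887012   0.52659131  76.27281869
 -57.97696172] [-0.52064601  0.52965329 -0.59326139]
{'fx': 371.64829954431775, 'fy': 371.64829954431775, 'cx': 318.1220281595784, 'cy': 236.14992620654203, 'T_tool_cam': array([[-4.82212630e-04,  9.51972583e-01,  3.06182899e-01,
         8.51584479e-02],
       [ 9.99999854e-01,  3.83856164e-04,  3.81445256e-04,
        -8.99121666e-05],
       [ 2.45595233e-04,  3.06183039e-01, -9.51972629e-01,
        -1.87677254e-01],
       [ 0.00000000e+00,  0.00000000e+00,  0.00000000e+00,
         1.00000000e+00]])}
```

View pics/w1.png

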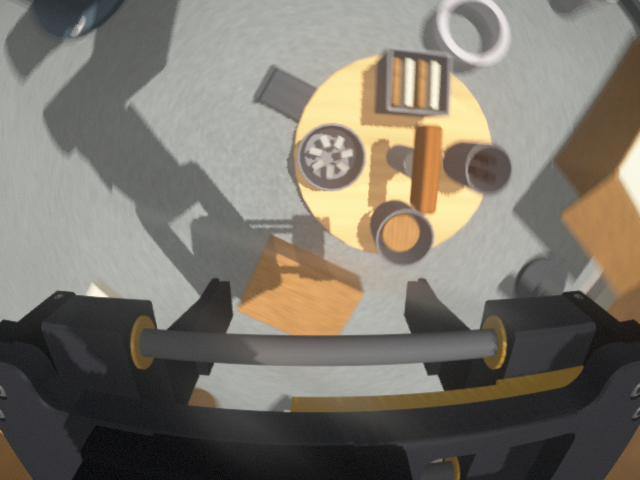

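The view is clear: ledge at (285,92) with its lip at (263,83), bin top at (417,82), handle top from (430,126) to (425,212). I'll zoom in and cast rays.

```bash
cat >> h.py <<'E'
def wplane(s,c,u,v,z):
    x=(u-c['cx'])/c['fx'];y=(v-c['cy'])/c['fy'];r=np.hypot(x,y)
    k=np.sin(r)/r if r>1e-9 else 1.
    d=np.array([x*k,-y*k,-np.cos(r)])
    T=c['T_tool_cam'];R=np.array(s['tcp_rot'])
    p=np.array(s['position'])+R@T[:3,3];w=R@T[:3,:3]@d
    return p+w*(z-p[2])/w[2]
E
python3 - <<'E'
import cv2,pickle
s,c=pickle.load(open('w1.pkl','rb'))
cv2.imwrite('pics/w1a.png',cv2.resize(c['color'][30:180,230:390,::-1],None,fx=4,fy=4,interpolation=2))
cv2.imwrite('pics/w1b.png',cv2.resize(c['color'][30:230,370:470,::-1],None,fx=3,fy=3,interpolation=2))
E
```

```text
(no output)
```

View pics/w1a.png

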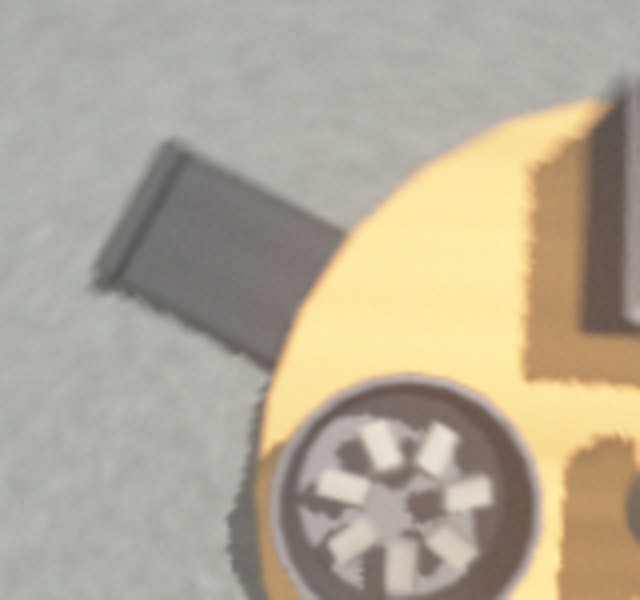

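View pics/w1b.png

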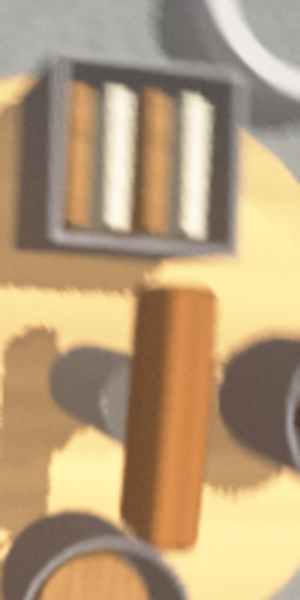

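```bash
python3 - <<'E'
from h import *
import pickle
s,c=pickle.load(open('w1.pkl','rb'))
A=lambda q,z:wplane(s,c,230+(q[0]+.5)/4-.5,30+(q[1]+.5)/4-.5,z)[:2]
B=lambda q,z:wplane(s,c,370+(q[0]+.5)/3-.5,30+(q[1]+.5)/3-.5,z)[:2]
ang=lambda v:np.degrees(np.arctan2(v[1],v[0]))%360
H=np.array([B(q,.179) for q in[(168,290),(216,290),(195,548),(158,545)]]);h=H.mean(0)
hv=H[:2].mean(0)-H[2:].mean(0);print('handle',h,np.linalg.norm(hv),ang(hv),'w',np.linalg.norm(H[0]-H[1]))
b=np.array([B(q,.121) for q in[(58,58),(243,70),(237,252),(50,246)]]);bc=b.mean(0)
print('bin',bc,np.linalg.norm(b-np.roll(b,1,0),axis=1),[ang(b[0]-b[3]),ang(b[1]-b[2]),ang(b[0]-b[1])-90,ang(b[3]-b[2])-90])
img=c['color'].astype(int);m=((img[:,:,0]-img[:,:,2])>50).astype(np.uint8)
# deck edge
D=np.array([wplane(s,c,u,v,.036)[:2] for u,v in [(230+345/4,30+232/4),(230+270/4,30+372/4),(230+425/4,30+163/4),(230+500/4,30+125/4),(296,150),(491,135),(485,110),(310,208),(340,243),(490,190),(470,220),(445,242)]])
cc,r=circ(D);print('deck',cc,r,np.abs(np.linalg.norm(D-cc,axis=1)-r).max())
for ax in(cc,h): print('bin rel',np.linalg.norm(bc-ax),ang(bc-ax))
L=np.array([A(q,.022) for q in[(165,138),(95,288)]]);
for ax in(cc,h): print('lip',L,np.linalg.norm(L[0]-L[1]),np.linalg.norm(L.mean(0)-ax),ang(L.mean(0)-ax),'lipnormal',ang(L[1]-L[0])+90)
for z in(0,.006,.012): print('edges',z,ang(A((185,148),z)-A((340,230),z)),ang(A((120,290),z)-A((265,364),z)))
E
```

```text
handle [0.55018014 0.04881693] 0.07545350650849285 128.53679489201102 w 0.014568651695420159
bin [0.49940113 0.11578897] [0.06456288 0.06490592 0.06437065 0.06557466] [np.float64(126.87533664428285), np.float64(127.46042639867945), np.float64(130.5680969880689), np.float64(130.70164476970862)]
deck [0.55245679 0.04983126] 0.1308975709784718 0.002726824338249695
bin rel 0.08464823226860273 128.8128208810633
bin rel 0.08404619304577693 127.16984606863528
lip [[ 0.35501111  0.03925946]
 [ 0.36776807 -0.01169148]] 0.05252369346144872 0.19443786107486702 190.68400197088042 lipnormal 374.05659201806503
lip [[ 0.35501111  0.03925946]
 [ 0.36776807 -0.01169148]] 0.05252369346144872 0.19201348787706252 190.5125224464966 lipnormal 374.05659201806503
edges 0 189.574776508165 190.64793541711367
edges 0.006 189.574776508165 190.64793541711367
edges 0.012 189.574776508165 190.6479354171137
```

Ledge at about 190.3°, bin at about 128.6°, axis at (0.5515, 0.0495). I'll level the tool and move above the handle.

Emit:
carry_out(grip=[1, 1, 1, 1, 1, 1, 1], slide=[[0, 0, 0], [12, 25, 0], [12, 25, 0], [12, 25, 0], [11, 24, 20], [0, 0, 20], [0, 0, 0]], twist=[[-0.002, -0.019, 0], [0, 0, 0], [0, 0, 0], [0, 0, 0], [0, 0, 0], [0, 0, 0], [0, 0, 0]])

```text
time_s: 3.25
position: [0.5524, 0.0523, 0.2603]
tcp_rot: [[-0.617, 0.787, 0.003], [0.787, 0.617, -0.002], [-0.004, 0.001, -1.0]]
force: [-0.6, 0.9, 0.4]
opening: 1.0
```

```bash
python3 - <<'E'
from rig import bot
import cv2,pickle
s=bot.read_state();print(s['time_s'],s['position'],s['tcp_rot'],s['force'])
c=bot.capture('wrist');pickle.dump((s,c),open('w2.pkl','wb'));cv2.imwrite('pics/w2.png',c['color'][:,:,::-1])
R=s['tcp_rot'];import numpy as np
d=np.array([.5515,.0495,.2])-s['position'];print('tool mm',R.T@d*1000, np.degrees(np.arctan2(R[1,1],R[0,1])))
E
```

```text
3.25 [0.55244861 0.05234438 0.26026964] [[-0.6173943   0.78664803  0.00302575]
 [ 0.78664564  0.61740086 -0.0021938 ]
 [-0.00359385  0.00102575 -0.99999302]] [-0.55833258  0.92546757  0.41763745]
tool mm [-1.43525223 -2.56416177 60.27259078] 38.126602394146396
```

View pics/w2.png

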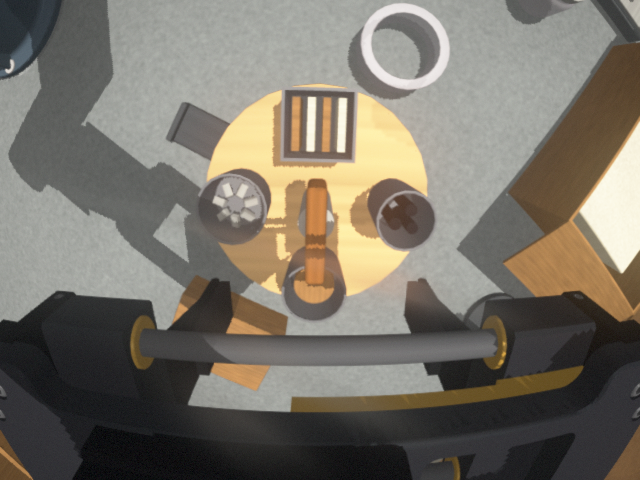

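The handle is centred between the jaws and aligned with them (317,181 to 315,283). I'll descend and close on it.

Emit:
carry_out(grip=[1, 1, 1, 1, 1, 1, -1, -1, -1, -1, -1, -1], slide=[[-1, -2, 25], [0, 0, 30], [0, 0, 30], [0, 0, 25], [0, 0, 10], [0, 0, 0], [0, 0, 0], [0, 0, 0], [0, 0, 0], [0, 0, 0], [0, 0, 0], [0, 0, 0]], twist=[[0, 0, 0], [0, 0, 0], [0, 0, 0], [0, 0, 0], [0, 0, 0], [0, 0, 0], [0, 0, 0], [0, 0, 0], [0, 0, 0], [0, 0, 0], [0, 0, 0], [0, 0, 0]])

```text
time_s: 4.5
position: [0.5638, 0.046, 0.1527]
tcp_rot: [[-0.607, 0.794, 0.034], [0.795, 0.607, -0.006], [-0.026, 0.023, -0.999]]
force: [1.1, 0.5, 0.7]
opening: 0.539
```

```bash
python3 - <<'E'
from rig import bot
import cv2,pickle,numpy as np
s=bot.read_state();R=s['tcp_rot'];print(s['time_s'],s['position'],R,s['force'],s['moment'],s['opening'],s['joint_positions'], np.degrees(np.arctan2(R[1,1],R[0,1])))
c=bot.capture('wrist');pickle.dump((s,c),open('w3.pkl','wb'));cv2.imwrite('pics/w3.png',c['color'][:,:,::-1])
E
```

```text
4.5 [0.56378682 0.04600709 0.15266042] [[-0.60656044  0.79430048  0.03422244]
 [ 0.79461886  0.60707574 -0.00631711]
 [-0.0257933   0.02336209 -0.99939428]] [1.07770806 0.46964984 0.70049102] [ 0.01797985 -0.05695945 -0.00177631] 0.5393735123051465 [ -6.57078181  28.14368214  94.92732333  -0.16515969  54.93936204
 -43.85129183] 37.39031011766043
```

View pics/w3.png

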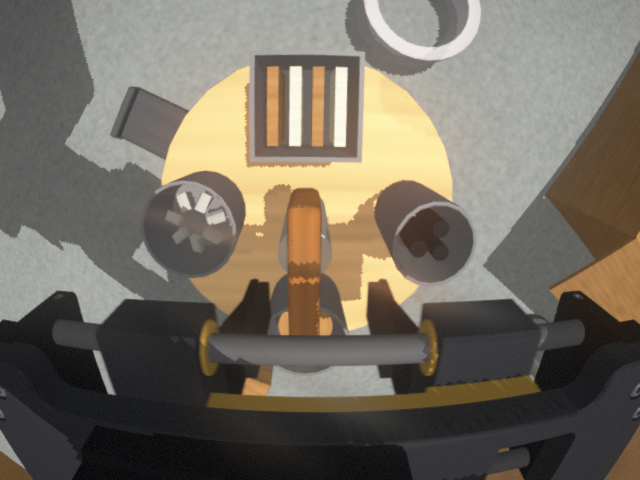

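The tool drifted during the rows with no movement: about 12 mm off the axis and tilted 2°, with the fingers still open. I'll correct this before closing.

Emit:
carry_out(grip=[0.2, 0.2, 0.2], slide=[[6, -4, 8], [5, -4, 7], [0, 0, 0]], twist=[[0.012, 0.013, -0.01], [0.011, 0.013, -0.01], [0, 0, 0]])

```text
time_s: 4.85
position: [0.5496, 0.0502, 0.1359]
tcp_rot: [[-0.624, 0.781, -0.004], [0.781, 0.624, 0.001], [0.003, -0.002, -1.0]]
force: [0.5, 0.4, -0.1]
opening: 0.588
```

```bash
cat > st.py <<'E'
from rig import bot
import numpy as np
s=bot.read_state();R=np.array(s['tcp_rot']);p=np.array(s['position'])
d=np.array([.5515,.0495,.137])-p;z=R[:,2]
print('t',s['time_s'],'pos',p.round(4),'F',np.round(s['force'],1),'M',np.round(s['moment'],2),'open',round(s['opening'],3),'qv',np.round(s['qvel'],2))
print('to go tool mm',(R.T@d*1000).round(1),'level twist',(R.T@np.array([-z[1],z[0],0])).round(4),'yaw y',np.degrees(np.arctan2(R[1,1],R[0,1])).round(2))
E
python3 st.py
```

```text
t 4.85 pos [0.5496 0.0502 0.1359] F [ 0.5  0.4 -0.1] M [ 0.02 -0.11 -0.01] open 0.588 qv [ 0.11 -0.13 -0.36 -0.08 -0.28  0.02]
to go tool mm [-1.7  1.  -1.1] level twist [-0.0024 -0.0028 -0.    ] yaw y 38.63
```

Emit:
carry_out(grip=[-1, -1, -1, -1], slide=[[-1, 1, -1], [0, 0, 0], [0, 0, 0], [0, 0, 0]], twist=[[0, 0, 0], [0, 0, 0], [0, 0, 0], [0, 0, 0]])

```text
time_s: 5.25
position: [0.5509, 0.0501, 0.1362]
tcp_rot: [[-0.624, 0.781, -0.005], [0.781, 0.624, 0.001], [0.004, -0.003, -1.0]]
force: [-0.1, -0.2, 0.3]
opening: 0.324
```

```bash
python3 st.py
```

```text
t 5.25 pos [0.5509 0.0501 0.1362] F [-0.1 -0.2  0.3] M [ 0.03 -0.12  0.02] open 0.324 qv [-0.05 -0.07  0.    0.03 -0.01  0.07]
to go tool mm [-0.8  0.1 -0.8] level twist [-0.0033 -0.0037  0.    ] yaw y 38.63
```

Emit:
carry_out(grip=[-1, -1, -1, -1, -1, -1], slide=[[0, 0, 0], [0, 0, 0], [0, 0, 0], [0, 0, 0], [0, 0, 0], [0, 0, 0]], twist=[[0, 0, 0], [0, 0, 0], [0, 0, 0], [0, 0, 0], [0, 0, 0], [0, 0, 0]])

```text
time_s: 5.85
position: [0.5511, 0.0499, 0.1364]
tcp_rot: [[-0.624, 0.781, -0.004], [0.781, 0.624, 0.001], [0.003, -0.003, -1.0]]
force: [0.1, 0.4, -1.3]
opening: 0.18
```

```bash
python3 st.py
```

```text
t 5.85 pos [0.5511 0.0499 0.1364] F [ 0.1  0.4 -1.3] M [ 0.03 -0.2   0.04] open 0.18 qv [ 0.03 -0.11 -0.1   0.02  0.   -0.  ]
to go tool mm [-0.5  0.1 -0.6] level twist [-0.0029 -0.0031  0.    ] yaw y 38.62
```

The opening is 0.18 (15.7 mm), which matches the 16 mm bar, so it is gripped. Now a gentle turn.

Emit:
carry_out(grip=[-1, -1, -1, -1, -1, -1, -1, -1], slide=[[0, 0, 0], [0, 0, 0], [0, 0, 0], [0, 0, 0], [0, 0, 0], [0, 0, 0], [0, 0, 0], [0, 0, 0]], twist=[[0, 0, -0.03], [0, 0, -0.06], [0, 0, -0.06], [0, 0, -0.06], [0, 0, -0.06], [0, 0, -0.06], [0, 0, -0.03], [0, 0, 0]])

```text
time_s: 6.65
position: [0.5504, 0.0491, 0.1364]
tcp_rot: [[-0.866, 0.499, -0.006], [0.499, 0.866, -0.001], [0.005, -0.003, -1.0]]
force: [0.3, -1.2, -0.7]
opening: 0.18
```

```bash
python3 st.py
```

```text
t 6.65 pos [0.5504 0.0491 0.1364] F [ 0.3 -1.2 -0.7] M [ 0.03 -0.2  -0.09] open 0.18 qv [ 0.04  0.05 -0.09  0.02  0.07  0.8 ]
to go tool mm [-0.7  0.9 -0.6] level twist [-0.0033 -0.0047  0.    ] yaw y 60.04
```

Emit:
carry_out(grip=[-1, -1, -1, -1, -1, -1, -1, -1, -1, -1, -1, -1], slide=[[-0.5, 0.5, 0], [0, 0, 0], [0, 0, 0], [0, 0, 0], [0, 0, 0], [0, 0, 0], [0, 0, 0], [0, 0, 0], [0, 0, 0], [0, 0, 0], [0, 0, 0], [0, 0, 0]], twist=[[-0.003, -0.004, -0.03], [0, 0, -0.06], [0, 0, -0.07], [0, 0, -0.07], [0, 0, -0.07], [0, 0, -0.07], [0, 0, -0.07], [0, 0, -0.07], [0, 0, -0.07], [0, 0, -0.06], [0, 0, -0.03], [0, 0, 0]])

```text
time_s: 7.85
position: [0.5501, 0.0472, 0.1364]
tcp_rot: [[-0.987, -0.163, -0.004], [-0.163, 0.987, -0.003], [0.004, -0.002, -1.0]]
force: [-0.6, 0.2, 0.1]
opening: 0.18
```

```bash
python3 st.py;python3 - <<'E'
from rig import bot
import cv2,pickle,numpy as np
s=bot.read_state()
d={'s':s}
for n in('wrist','scene','side'):
    d[n]=bot.capture(n);cv2.imwrite(f'pics/{n}4.png',d[n]['color'][:,:,::-1])
pickle.dump(d,open('w4.pkl','wb'))
E
```

```text
t 7.85 pos [0.5501 0.0472 0.1364] F [-0.6  0.2  0.1] M [ 0.05 -0.13 -0.03] open 0.18 qv [-0.04  0.02 -0.07  0.1  -0.    1.1 ]
to go tool mm [-1.7  2.  -0.7] level twist [-0.0024 -0.004  -0.    ] yaw y 99.4
```

View pics/wrist4.png

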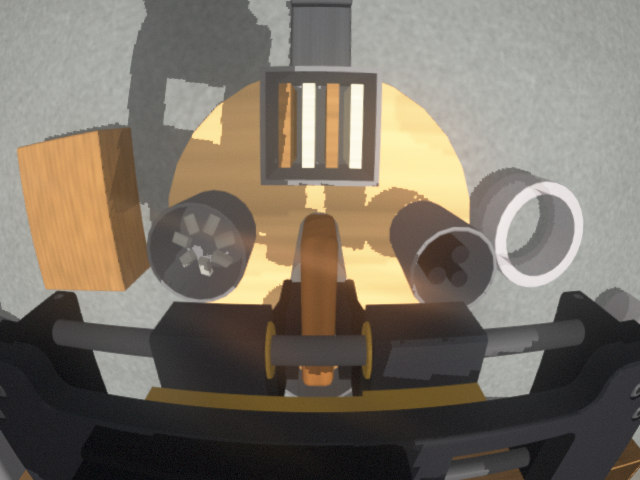

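View pics/scene4.png

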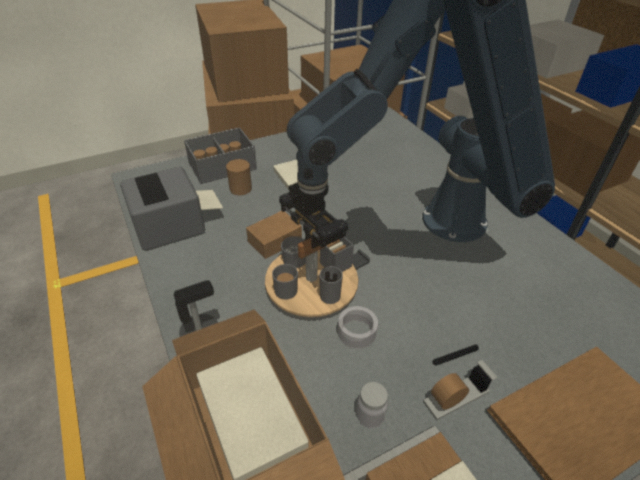

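```bash
python3 - <<'E'
import cv2,pickle
d=pickle.load(open('w4.pkl','rb'));c=d['wrist']
cv2.imwrite('pics/w4a.png',cv2.resize(c['color'][0:200,240:400,::-1],None,fx=3,fy=3,interpolation=2))
E
```

```text
(no output)
```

View pics/w4a.png

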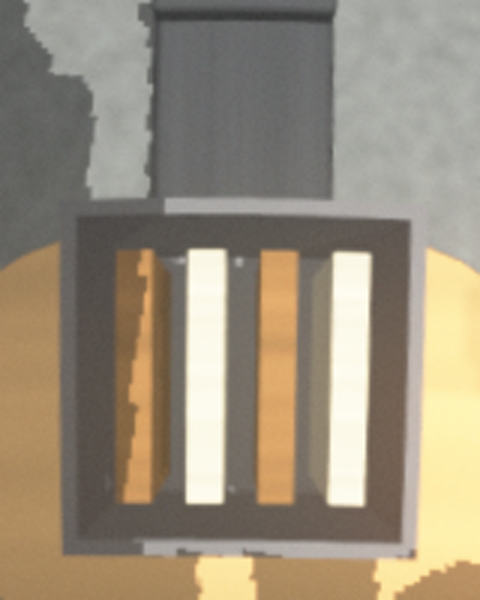

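```bash
python3 - <<'E'
from h import *
import pickle
d=pickle.load(open('w4.pkl','rb'));s=d['s'];c=d['wrist']
A=lambda q,z:wplane(s,c,240+(q[0]+.5)/3-.5,(q[1]+.5)/3-.5,z)[:2]
ang=lambda v:np.degrees(np.arctan2(v[1],v[0]))%360
b=np.array([A(q,.121) for q in[(62,200),(427,207),(415,557),(63,553)]]);bc=b.mean(0)
print('bin',bc,np.linalg.norm(b-np.roll(b,1,0),axis=1),[ang(b[0]-b[3]),ang(b[1]-b[2]),ang(b[0]-b[1])-90,ang(b[3]-b[2])-90])
L=np.array([A(q,.022) for q in[(154,8),(337,8)]]);lc=L.mean(0);print('lip',L,np.linalg.norm(L[0]-L[1]),ang(L[0]-L[1])-90)
print('ledge right edge',[ang(A((334,25),z)-A((332,190),z)) for z in(.004,)],'left',ang(A((157,25),.004)-A((153,190),.004)))
for z in (.003,.008):
  e=[A((157,100),z),A((333,100),z)];print('ledge w',np.linalg.norm(e[0]-e[1]),np.mean(e,0))
D=np.array([wplane(s,c,u,v,.036)[:2] for u,v in [(170,200),(173,180),(183,152),(200,122),(220,100),(240,87),(400,91),(420,103),(445,130),(460,160),(468,195)]])
cc,r=circ(D);print('deck',cc,r,np.abs(np.linalg.norm(D-cc,axis=1)-r).max())
for ax in(cc,np.array([.5515,.0495]),np.array(s['position'][:2])):
    print(ax,'bin r',np.linalg.norm(bc-ax),ang(bc-ax),'lip r',np.linalg.norm(lc-ax),ang(lc-ax))
E
```

```text
bin [0.46841688 0.03508642] [0.06547023 0.06558723 0.06501733 0.06545602] [np.float64(188.58259931821866), np.float64(188.46717740296188), np.float64(188.35491819005273), np.float64(188.75101151140052)]
lip [[ 0.37060139 -0.00454132]
 [ 0.36244882  0.04381953]] 0.04904320607655036 189.56883450173444
ledge right edge [np.float64(188.47989275554687)] left 188.29230700768835
ledge w 0.049758929318406045 [0.38871074 0.02327316]
ledge w 0.048984768705693175 [0.38992509 0.02344029]
deck [0.54829084 0.04782445] 0.1269866264188208 0.0018886855960397186
[0.54829084 0.04782445] bin r 0.08088329545437362 189.06103660294102 lip r 0.1839380205908478 188.8143221731401
[0.5515 0.0495] bin r 0.08432411460618229 189.84193468825853 lip r 0.18736964325728064 189.17026715619303
[0.55011015 0.0472234 ] bin r 0.08258992939138565 188.45048584582082 lip r 0.18564579059666023 188.54496937441786
```

The bin edges (188.5°) and ledge edges (188.4°) agree to within 1°, well inside the tolerance. I'll let it settle and recheck.

Emit:
carry_out(grip=[-1, -1, -1, -1], slide=[[0, 0, 0], [0, 0, 0], [0, 0, 0], [0, 0, 0]], twist=[[0, 0, 0], [0, 0, 0], [0, 0, 0], [0, 0, 0]])

```text
time_s: 8.4
position: [0.5501, 0.0472, 0.1364]
tcp_rot: [[-0.987, -0.162, -0.003], [-0.162, 0.987, -0.003], [0.004, -0.003, -1.0]]
force: [-0.4, -0.6, -0.8]
opening: 0.181
```

```bash
python3 st.py;python3 - <<'E'
from rig import bot
import cv2
for n in('wrist','side'):
    c=bot.capture(n);cv2.imwrite(f'pics/{n}5.png',c['color'][:,:,::-1])
E
python3 st.py
```

```text
t 8.4 pos [0.5501 0.0472 0.1364] F [-0.4 -0.6 -0.8] M [ 0.12 -0.18  0.02] open 0.181 qv [ 0.12 -0.    0.04 -0.06 -0.08  0.1 ]
to go tool mm [-1.8  2.1 -0.6] level twist [-0.0026 -0.004   0.    ] yaw y 99.34
t 8.5 pos [0.5501 0.0472 0.1364] F [ 0.8 -0.9 -0.2] M [ 0.1  -0.16  0.04] open 0.18 qv [-0.    0.05  0.12  0.03  0.04 -0.02]
to go tool mm [-1.7  2.1 -0.6] level twist [-0.0026 -0.0039  0.    ] yaw y 99.34
```

View pics/wrist5.png

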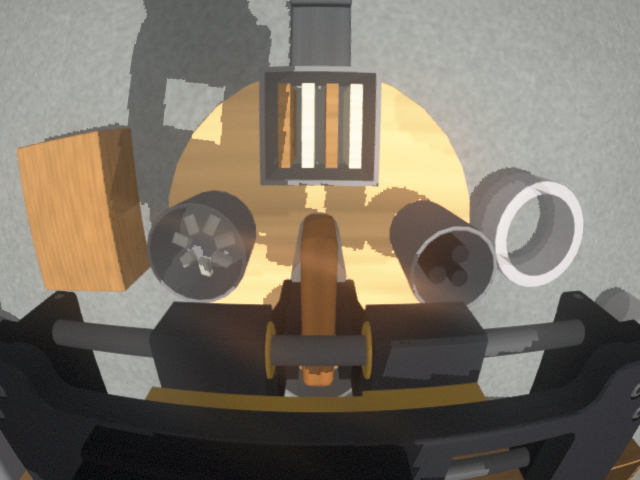

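View pics/side5.png

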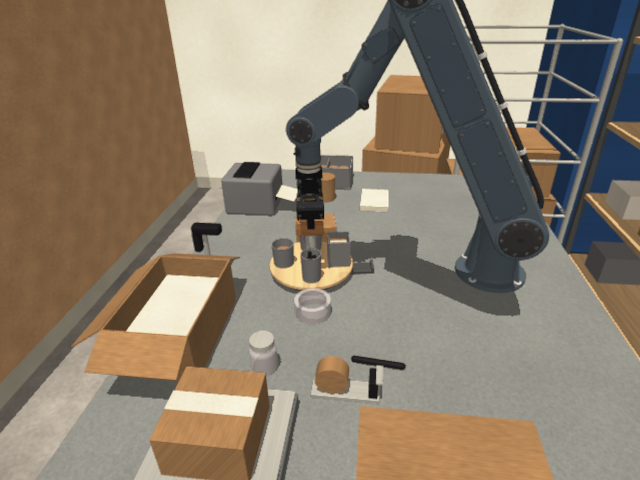

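The bin (centre column 321) sits above the ledge (centre column 321). The deck is still, the fingers hold the handle, and the bystanders have not moved. I'm handing in.

```bash
python3 -c "
from rig import bot
print(bot.hand_in())"
```

```text
the job is handed in; nothing more can be done
None
```

The square bin now stands above the ledge and the gripper is still holding the carousel still. I gripped the bar handle from above, turned the deck about 61° anticlockwise at no more than about 0.7 rad/s, and handed in at about 8.5 s.

**Alignment:** in the wrist view the bin's edges point to 188.5° and the ledge's edges to 188.4°. Angles taken from the bin and lip middles, with three different estimates of the axis, differ by less than 0.7°, which is about 1 mm sideways.

**Stillness and hold:** the joints were at rest and the gripper opening was steady at 0.18 (about 16 mm, the bar's width). Grip force is not measured directly. It is the fixed half-force setting, about 30 N, and the outside force on the tool stayed around 1 N.

**Bystanders:** the side view shows none of the things on the table shifted, by eye; I did not measure them.

**Disagreements:**
- While the fingers were first closing, the tool drifted about 12 mm off the axis. I corrected this before it touched the handle.
- The axis estimates differ by up to about 4 mm.
- The lip's own direction read 189.6°, about 1° from the ledge edges. All of this is inside the 5° tolerance.

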